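# Shut one drawer to free the next

### The job

I need the brass fittings, which are in the drawer with the round knob in the low grey parts chest on the bench. The chest has an interlock that lets only one drawer out at a time, so first push the drawer that was left open fully home, then pull the drawer with the round knob out as far as it goes and let go of it.

Things in the scene. Friction and masses are not known exactly. Their poses are not given: they have to be found in the camera images.
- chest: Low grey metal chest, 200 mm deep, 382 wide, 102 high, fixed to the bench; three equal drawers in a row, 122 mm apart. Origin under its centre; x axis to its back, y left. Front faces the robot, turned up to 0.18 rad. Which drawer sits where varies. Front panels 118 mm wide, upper edge 90 mm above the bench. The top reaches to 6 mm behind the panels' faces; a tin and pliers lie on its rear half.
- drawer_ajar (a joint): How far the drawer that was left open stands out, in m: 0 = fully home, 0.11 = fully out. It starts 0.06 to 0.10 out and slides with about 1 N of friction. It is in any of the three places. While it is out by more than 8 mm the other two drawers are locked: they give at most 8 mm.
- ajar_handle (a point): Middle of the open drawer's bar pull: level round steel bar, 11 mm thick, 81 mm long, axis 35 mm in front of the panel's face and 70 mm above the bench, in the middle of the panel. Moves with the drawer. x axis points into the chest (the way to push it shut), y along the bar to the left, z up. The third drawer, shut, has the same pull.
- drawer_knob (a joint): How far the drawer with the round knob stands out, in m: 0 = fully home, 0.11 = fully out. It starts shut (within 3 mm), locked until the open drawer is fully home; then it slides with about 1 N of friction, and up to 5 N between 18 and 45 mm, where it lifts the interlock. Once out it stays where it is left.
- knob_handle (a point): Grip point of the chest's only round knob, in the middle of its drawer's width: steel, 28 mm across, axis level, this point 35 mm in front of the panel's face and 70 mm above the bench; the thick part reaches from 27 to 43 mm in front of the face, on a 12 mm neck. Moves with the drawer. x axis points into the chest (it opens along -x), y left, z up.

How it is judged:
By the outcome, as a careful person would: the job done as asked, in the order asked, and still so for the second after the job is handed in, with the robot touching nothing.
It also fails if it takes over 43 s, if anything falls off the work surface, if the arm or the gripper's body presses on something with over 40 N, if the wrist force passes 120 N, or if a joint passes its speed limit or range.

### The arm

A 6-joint arm with a two-finger parallel gripper is mounted at the origin on a cart in front of the work surface, level with it; the furniture and walls round the work are solid. World frame = base frame: x ahead of the robot, y to its left, z up, the work surface at z = 0. Lengths are in m, angles in rad, forces in N, time in s.
With the tool pointing down it reaches from about 0.375 to 0.975 m from the base axis. Payload 3.8 kg.
Tool frame: the origin (TCP) lies on the centre line of the jaws, within the pads' length; the fingertips stand 22 mm ahead of it and the grasp point (between the pads) lies 3 mm ahead of it; z points along the fingers, x is the direction in which the jaws open and shut, and the axes are right-handed (so a half turn about z gives the same grasp; the last joint's range is limited). The gripper opens to 85 mm and grips with 20 to 120 N. Pads are 22 mm wide; open, the fingers measure 114 mm over their backs; the gripper's body (76 mm by 85 mm) begins 54 mm behind the grasp point. The pads swing forward as they close: fully open they stand 13 mm farther back than shut.
Start: joints at [-1.21, 0.264, 1.604, -0, 1.274, -0.037], TCP at [0.261, -0.622, 0.253] pointing down, gripper open.
Joint ranges: [-2.63, 2.63], [-0.94, 2.18], [0.31, 2.57], [-1.31, 4.45], [0, 2.66], [-2.55, 2.55]. Speed limits (rad/s): [2.57, 2.57, 3.14, 3.14, 3.14, 3.14].

### API

Orientations are given as a rotation vector (axis times angle).
In Python, from workcell import bot, viewer gives the robot as it stands.
- The arm moves only by the tool move_arm, never from a script. Its argument "series" is text: rows parted by semicolons, each of 7 numbers parted by spaces: the turn, a rotation vector about the tool's x, y, z scaled (see below), then the shift along the tool's x, y, z scaled (see below), then the opening, from -1 (shut) to 1 (fully open). A call has exactly 8 rows; each row is the pose to reach, as a shift and turn from the pose commanded when the call began, along the tool's axes at that moment; what a row does not reach only later rows make up. The controller multiplies each number of a shift by 100 mm and each number of a turn by 120 degrees. A row lasts 1/10 s, in which the tool goes at most 50 mm and 8.59 degrees, less where a joint would pass 70% of its speed; a pose out of reach is approached as far as the arm can. A call with a number of a shift or a turn outside -1 to 1 is refused whole. A call with a gripper value outside its range is refused whole. The fingers move at their own pace and stop on an object; "squeeze" is the grip in N (left out, the last holds). Time passes only in rows, so rows that repeat a pose let the fingers close, or fill a call up. It gives the time, the measured TCP pose, the force and the opening at its end, in the units of the state.
- bot.read_state(): the state, without advancing time (a new reading comes with each control period).
- viewer.read_camera(name): name is "side" or "top"; returns a dict with "pixels" (400x640x3 uint8, red, green, blue), "K" (3x3 intrinsics, pixels), "dist" ([k1, k2, p1, p2, k3] as OpenCV has them; the pictures are not rectified), "world_to_cam" (4x4, takes a point from world to camera coordinates). Camera axes: x right, y up, looking along -z (the intrinsics and any distortion apply to the point x, -y, -z); pixel columns grow to the right and rows downward; lengths in m; the calibration is good to about 2 mm. A picture is of the moment at which its call begins. There is no depth.
- bot.finish_job(): hands the job in, once; it reports no verdict.
The state is a dict: "time": time; "q": joint angles; "joint_vel": joint speeds; "joint_torque": joint torques, N m; "tool_pos": TCP position; "tcp_rot": TCP orientation; "wrist_force": force on the tool from outside, world axes, zero at the start; "torque": the same for the moment, N m; "width": opening from 0.0 (shut) to 1.0 (fully open).
Only numpy, scipy, OpenCV 4.12 (cv2) and the standard library are available. Lean on these libraries where they do the work, as an engineer would, in place of code of your own. Each camera call takes 0.05 s, during which the arm holds its last target.

## Working session

There is one attempt and no reset: what is moved stays moved. The work goes in short steps, Python scripts to look and compute and a tool call to move; the robot and the scene stay as the last step left them, time stands still between calls to the robot, and variables do not carry over. Pictures are saved under pics/ and viewed, and the job is handed in when it is done.

Besides the shell and the picture viewer there is one more tool, called after "Request:" as name(argument=value, ...), one argument or row to a line, values as JSON. move_arm: Moves the arm, as the interface text tells. Its arguments: {"type":"object","properties":{"series":{"type":"string"},"squeeze":{"type":"number"}},"required":["series"]}

```bash
mkdir -p pics; cat > look.py <<'E'
import sys,cv2
from workcell import bot,viewer
import numpy as np
def snap(tag):
    for n in ("top","side"):
        c=viewer.read_camera(n)
        cv2.imwrite(f"pics/{n}_{tag}.png",c["pixels"][:,:,::-1])
        np.savez(f"pics/{n}_{tag}.npz",**c)
if __name__=="__main__":
    snap(sys.argv[1]); s=bot.read_state()
    for k in("time","tool_pos","tcp_rot","wrist_force","width"):print(k,np.round(s[k],4))
E
python3 look.py a; python3 -c "
import numpy as np
for n in('top','side'):
    c=np.load(f'pics/{n}_a.npz');print(c['K'],c['dist'],c['world_to_cam'])"
```

```text
time 0.1
tool_pos [ 0.2613 -0.6217  0.252 ]
tcp_rot [-2.6156  1.738   0.0027]
wrist_force [1.3343 0.0832 0.6144]
width 0.9987
[[480.64588408   0.         326.30425889]
 [  0.         480.64588408 203.99092217]
 [  0.           0.           1.        ]] [-0.13347698  0.          0.          0.          0.        ] [[-0.01540846 -0.99985348  0.00745671  0.07806865]
 [ 0.99623759 -0.0147158   0.08540553 -0.67828878]
 [-0.08528329  0.00874462  0.99631837 -0.86545266]
 [ 0.          0.          0.          1.        ]]
[[425.94974264   0.         331.27946912]
 [  0.         425.94974264 203.69902109]
 [  0.           0.           1.        ]] [-0.08057822  0.          0.          0.          0.        ] [[ 0.95196883 -0.30611837  0.0068474  -0.60912917]
 [ 0.15884897  0.51286062  0.84364743 -0.21558271]
 [-0.26176774 -0.80203836  0.53685391 -0.69822065]
 [ 0.          0.          0.          1.        ]]
```

View pics/top_a.png

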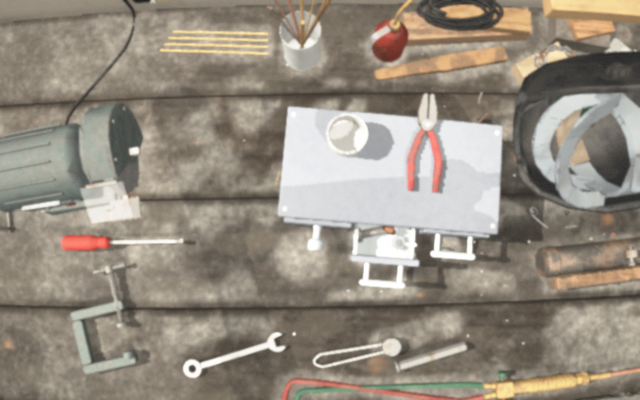

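View pics/side_a.png

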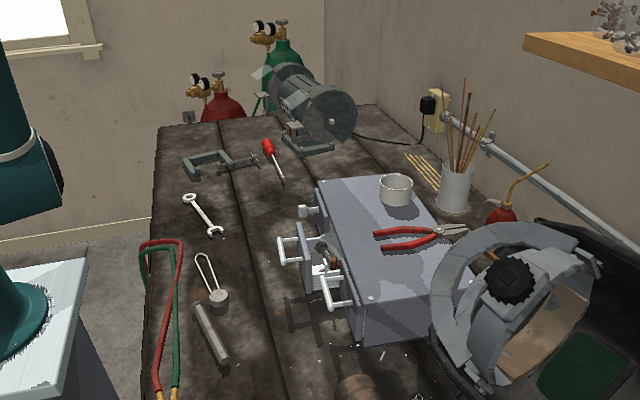

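The top view shows the knob drawer on the left (+y; knob near (315,243)), the open drawer in the middle (bar near (383,283)), and the third drawer's bar near (453,256). Next I'll zoom in and measure.

```bash
python3 -c "
import cv2
a=cv2.imread('pics/top_a.png')[200:300,270:510];cv2.imwrite('pics/tz.png',cv2.resize(a,None,fx=3.3,fy=3.3,interpolation=2))
a=cv2.imread('pics/side_a.png')[170:350,260:440];cv2.imwrite('pics/sz.png',cv2.resize(a,None,fx=3.3,fy=3.3,interpolation=2))"
cat > geo.py <<'E'
import numpy as np,cv2
def ray(c,u,v):
    p=cv2.undistortPoints(np.array([[[u,v]]],float),c['K'],c['dist'])[0,0]
    W=c['world_to_cam'];R=W[:3,:3];o=-R.T@W[:3,3];return o,R.T@np.array([p[0],-p[1],-1])
def onz(c,u,v,z):
    o,d=ray(c,u,v);return o+d*(z-o[2])/d[2]
def proj(c,P):
    W=c['world_to_cam'];q=W[:3,:3]@np.array(P)+W[:3,3]
    return cv2.projectPoints(np.array([[q[0],-q[1],-q[2]]]),np.zeros(3),np.zeros(3),c['K'],c['dist'])[0].ravel()
def tri(r):
    A=np.zeros((3,3));b=np.zeros(3)
    for o,d in r:
        d=d/np.linalg.norm(d);M=np.eye(3)-np.outer(d,d);A+=M;b+=M@o
    return np.linalg.solve(A,b)
E
```

```text
(no output)
```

View pics/tz.png

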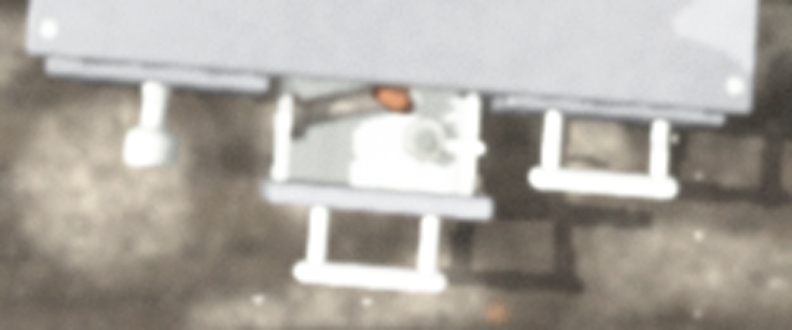

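View pics/sz.png

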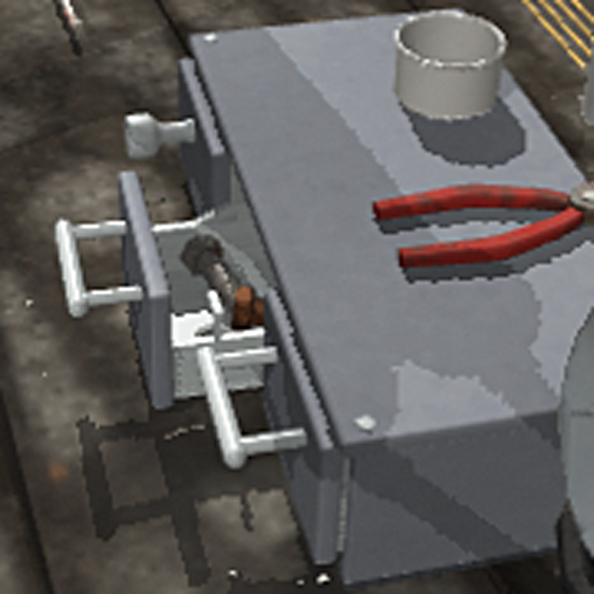

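Zoomed: knob head at zoom (149,146), open bar ends (296,271)–(445,283), shut bar (530,178)–(677,188). Next: cast rays onto known heights and cross-check with the side view.

```bash
python3 - <<'E'
import numpy as np
from geo import *
t=dict(np.load('pics/top_a.npz'));s=dict(np.load('pics/side_a.npz'))
T=lambda u,v:(270+(u+.5)/3.3-.5,200+(v+.5)/3.3-.5)
S=lambda u,v:(260+(u+.5)/3.3-.5,170+(v+.5)/3.3-.5)
p=lambda n,a:print(n,np.round(a,4))
C=[onz(t,*q,.102) for q in [(289,107),(502,123),T(752,110),T(28,52)]]
for c in C:p('corner',c)
f=C[3]-C[2];p('width',np.linalg.norm(f));p('depth',[np.linalg.norm(C[0]-C[3]),np.linalg.norm(C[1]-C[2])])
a1=np.arctan2(-f[0],f[1]);p('yaw front',a1)
def bar(a,b,c,d):
    A=onz(t,*T(*a),.07);B=onz(t,*T(*b),.07);p('A',A);p('B',B);p('len',np.linalg.norm(A-B));p('mid',(A+B)/2);f=A-B;p('yaw',np.arctan2(-f[0],f[1]))
    p(' tri',[tri([ray(t,*T(*a)),ray(s,*S(*c))]),tri([ray(t,*T(*b)),ray(s,*S(*d))])])
    return (A+B)/2
m=bar((298,271),(443,283),(64,226),(78,308))
r=bar((532,178),(675,188),(205,352),(235,458))
k=onz(t,*T(149,148),.07);p('knob',k);p('tri',tri([ray(t,*T(149,148)),ray(s,*S(143,135))]))
# consistency in chest frame
for yaw in(a1,):
    R=np.array([[np.cos(yaw),-np.sin(yaw)],[np.sin(yaw),np.cos(yaw)]])
    c=np.mean(C,0)[:2]
    p('center',c)
    for q in(k,m,r):p('local',R.T@(q[:2]-c))
E
```

```text
corner [0.8442 0.131  0.102 ]
corner [ 0.813  -0.2462  0.102 ]
corner [ 0.6183 -0.2277  0.102 ]
corner [0.6548 0.1509 0.102 ]
width 0.3803
depth [0.1904 0.1956]
yaw front -0.0962
A [0.5378 0.0111 0.07  ]
B [ 0.5297 -0.0664  0.07  ]
len 0.078
mid [ 0.5337 -0.0276  0.07  ]
yaw -0.1031
 tri [[ 0.538   0.0111  0.0697]
 [ 0.5298 -0.066   0.0726]]
A [ 0.5847 -0.1161  0.07  ]
B [ 0.5775 -0.1947  0.07  ]
len 0.079
mid [ 0.5811 -0.1554  0.07  ]
yaw -0.0915
 tri [[ 0.5849 -0.1161  0.07  ]
 [ 0.577  -0.1937  0.0729]]
knob [0.6045 0.0896 0.07  ]
tri [0.6052 0.0894 0.0702]
center [ 0.7326 -0.048 ]
local [-0.1407  0.1246]
local [-0.1999  0.0011]
local [-0.1404 -0.1215]
```

```bash
cat > plan.py <<'E'
import sys,numpy as np
from scipy.spatial.transform import Rotation as Ro
from workcell import bot
YAW=-0.097
K=np.array([.605,.0895]);M0=np.array([.5340,-.0276]) # knob, open bar
ex=np.array([np.cos(YAW),np.sin(YAW)]);ey=np.array([-ex[1],ex[0]])
def Rt(sgn):
    x=sgn*np.r_[ey,0];z=np.array([0,0,-1.]);return Ro.from_matrix(np.c_[x,np.cross(z,x),z])
def st():
    s=bot.read_state();R=Ro.from_rotvec(s['tcp_rot']);p=np.array(s['tool_pos'])
    print('t',round(float(s['time']),2),'p',np.round(p,4),'F',np.round(s['wrist_force'],1),'w',round(float(s['width']),3),'q',np.round(s['q'],2))
    return p,R
def go(tgt,sgn):
    p,R=st();print('shift/100mm',np.round(R.inv().apply(np.array(tgt)-p)/.1,3),'turn/120deg',np.round((R.inv()*Rt(sgn)).as_rotvec()/np.radians(120),3))
E
python3 - <<'E'
from plan import *
p,R=st();print(R.as_matrix().round(3))
tgt=np.r_[M0-.06*ex,.25]
print(tgt)
for s in(1,-1):go(tgt,s)
E
```

```text
t 0.1 p [ 0.2613 -0.6217  0.252 ] F [1.3 0.1 0.6] w 0.999 q [-1.21  0.26  1.61 -0.    1.27 -0.04]
[[ 0.387 -0.922 -0.001]
 [-0.922 -0.387  0.002]
 [-0.002 -0.    -1.   ]]
[ 0.47428205 -0.02178912  0.25      ]
t 0.1 p [ 0.2613 -0.6217  0.252 ] F [1.3 0.1 0.6] w 0.999 q [-1.21  0.26  1.61 -0.    1.27 -0.04]
shift/100mm [-4.705 -4.288  0.031] turn/120deg [-1.000e-03  0.000e+00 -1.264e+00]
t 0.1 p [ 0.2613 -0.6217  0.252 ] F [1.3 0.1 0.6] w 0.999 q [-1.21  0.26  1.61 -0.    1.27 -0.04]
shift/100mm [-4.705 -4.288  0.031] turn/120deg [0.    0.001 0.236]
```

Request:
move_arm(
  series="0 0 0 -0.2 -0.18 0 -1;0 0 0 -0.4 -0.36 0 -1;0 0 0 -0.6 -0.54 0 -1;0 0 0 -0.8 -0.73 0 -1;0 0 0 -1 -0.91 0 -1;0 0 0 -1 -0.91 0 -1;0 0 0 -1 -0.91 0 -1;0 0 0 -1 -0.91 0 -1",
  squeeze=60,
)

```text
time: 0.9
tool_pos: [0.3064, -0.4954, 0.2532]
tcp_rot: [2.616, -1.739, -0.0]
wrist_force: [-0.1, -0.3, 0.2]
width: 0.003
```

Request:
move_arm(
  series="0 0 0 -0.2 -0.18 0 -1;0 0 0 -0.4 -0.36 0 -1;0 0 0 -0.6 -0.54 0 -1;0 0 0 -0.8 -0.73 0 -1;0 0 0 -1 -0.91 0 -1;0 0 0 -1 -0.91 0 -1;0 0 0 -1 -0.91 0 -1;0 0 0 -1 -0.91 0 -1",
)

```text
time: 1.7
tool_pos: [0.3516, -0.3686, 0.2534]
tcp_rot: [2.615, -1.74, 0.001]
wrist_force: [0.3, 0.1, -0.1]
width: -0.002
```

Request:
move_arm(
  series="0 0 0 -0.2 -0.18 0 -1;0 0 0 -0.4 -0.36 0 -1;0 0 0 -0.6 -0.54 0 -1;0 0 0 -0.8 -0.73 0 -1;0 0 0 -1 -0.91 0 -1;0 0 0 -1 -0.91 0 -1;0 0 0 -1 -0.91 0 -1;0 0 0 -1 -0.91 0 -1",
)

```text
time: 2.5
tool_pos: [0.3968, -0.2412, 0.2533]
tcp_rot: [2.615, -1.74, 0.0]
wrist_force: [0.5, 1.1, -0.6]
width: 0.002
```

Request:
move_arm(
  series="0 0 0 -0.2 -0.18 0 -1;0 0 0 -0.4 -0.36 0 -1;0 0 0 -0.6 -0.54 0 -1;0 0 0 -0.8 -0.73 0 -1;0 0 0 -1 -0.91 0 -1;0 0 0 -1 -0.91 0 -1;0 0 0 -1 -0.91 0 -1;0 0 0 -1 -0.91 0 -1",
)

```text
time: 3.3
tool_pos: [0.4419, -0.1137, 0.2532]
tcp_rot: [2.615, -1.74, 0.0]
wrist_force: [-0.9, -0.2, -0.0]
width: 0.002
```

```bash
python3 -c "
from plan import *
go(np.r_[M0-.06*ex,.25],-1)"
```

```text
t 3.3 p [ 0.4419 -0.1137  0.2532] F [-0.9 -0.2 -0. ] w 0.002 q [-0.31 -0.16  2.05 -0.    1.25  0.87]
shift/100mm [-0.723 -0.654  0.032] turn/120deg [ 0.    -0.     0.236]
```

Request:
move_arm(
  series="0 0 0.059 -0.18 -0.16 0.03 -1;0 0 0.118 -0.36 -0.33 0.03 -1;0 0 0.177 -0.54 -0.49 0.03 -1;0 0 0.236 -0.723 -0.654 0.03 -1;0 0 0.236 -0.723 -0.654 0.03 -1;0 0 0.236 -0.723 -0.654 0.03 -1;0 0 0.236 -0.723 -0.654 0.03 -1;0 0 0.236 -0.723 -0.654 0.03 -1",
)

```text
time: 4.1
tool_pos: [0.4741, -0.0217, 0.2502]
tcp_rot: [2.111, -2.326, 0.0]
wrist_force: [-0.1, 0.3, 0.2]
width: -0.002
```

Request:
move_arm(
  series="0 0 0 0 0 0.25 -1;0 0 0 0 0 0.5 -1;0 0 0 0 0 0.75 -1;0 0 0 0 0 0.9 -1;0 0 0 0 0 0.9 -1;0 0 0 0 0 0.9 -1;0 0 0 0 0 0.9 -1;0 0 0 0 0 0.9 -1",
)

```text
time: 4.9
tool_pos: [0.4754, -0.0208, 0.1617]
tcp_rot: [-2.11, 2.325, -0.003]
wrist_force: [0.8, 0.6, 0.1]
width: -0.003
```

Request:
move_arm(
  series="0 0 0 0 0 0.25 -1;0 0 0 0 0 0.5 -1;0 0 0 0 0 0.75 -1;0 0 0 0 0 0.88 -1;0 0 0 0 0 0.88 -1;0 0 0 0 0 0.88 -1;0 0 0 0 0 0.88 -1;0 0 0 0 0 0.88 -1",
)

```text
time: 5.7
tool_pos: [0.4757, -0.0206, 0.0737]
tcp_rot: [-2.111, 2.325, -0.003]
wrist_force: [0.5, -0.9, 0.0]
width: -0.002
```

```bash
python3 look.py b; python3 -c "
from plan import *
go(np.r_[M0-.0165*ex,.07],-1)
go(np.r_[M0+(.06-.0165)*ex,.07],-1)"
```

```text
time 5.8
tool_pos [ 0.4752 -0.0206  0.0733]
tcp_rot [-2.1109e+00  2.3250e+00 -2.2000e-03]
wrist_force [-0.1883 -0.3014  0.0112]
width -0.0019
t 5.8 p [ 0.4752 -0.0206  0.0733] F [-0.2 -0.3  0. ] w -0.002 q [-0.1   0.08  2.19  0.    0.87  1.57]
shift/100mm [ 0.013 -0.427  0.034] turn/120deg [-0.001  0.     0.   ]
t 5.8 p [ 0.4752 -0.0206  0.0733] F [-0.2 -0.3  0. ] w -0.002 q [-0.1   0.08  2.19  0.    0.87  1.57]
shift/100mm [ 0.013 -1.027  0.035] turn/120deg [-0.001  0.     0.   ]
```

View pics/side_b.png

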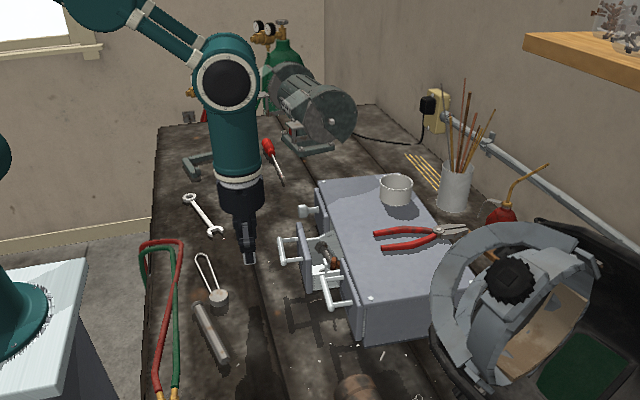

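View pics/top_b.png

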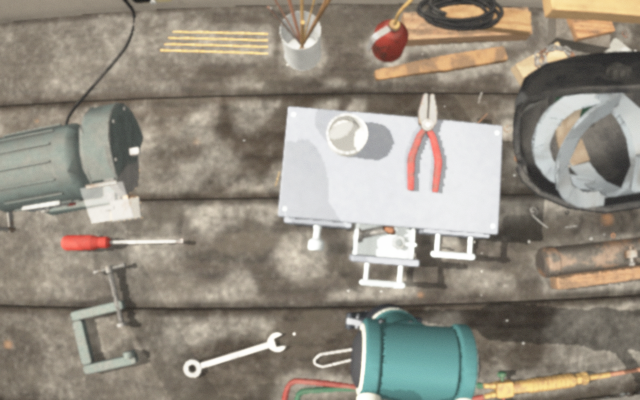

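The closed fingers (side view near (248,260)) stand in front of the open drawer's bar and are clear of it. Next I'll push most of the way.

Request:
move_arm(
  series="0 0 0 0.01 -0.2 0.03 -1;0 0 0 0.01 -0.35 0.03 -1;0 0 0 0.01 -0.45 0.03 -1;0 0 0 0.01 -0.55 0.03 -1;0 0 0 0.01 -0.65 0.03 -1;0 0 0 0.01 -0.75 0.03 -1;0 0 0 0.01 -0.84 0.03 -1;0 0 0 0.01 -0.92 0.03 -1",
)

```text
time: 6.6
tool_pos: [0.5667, -0.0305, 0.0692]
tcp_rot: [-2.112, 2.326, -0.0]
wrist_force: [-0.7, -1.0, 0.8]
width: -0.001
```

Request:
move_arm(
  series="0 0 0 0 -0.02 0 -1;0 0 0 0 -0.04 0 -1;0 0 0 0 -0.06 0 -1;0 0 0 0 -0.08 0 -1;0 0 0 0 -0.1 0 -1;0 0 0 0 -0.11 0 -1;0 0 0 0 -0.12 0 -1;0 0 0 0 -0.12 0 -1",
)

```text
time: 7.4
tool_pos: [0.5771, -0.0314, 0.0692]
tcp_rot: [2.111, -2.325, -0.002]
wrist_force: [-3.3, 0.9, 2.8]
width: 0.005
```

```bash
python3 -c "
from plan import *
go(np.r_[M0+(.06-.0165)*ex,.07],-1)"
```

```text
t 7.4 p [ 0.5771 -0.0314  0.0692] F [-3.3  0.9  2.8] w 0.005 q [-0.1   0.26  1.97  0.    0.91  1.57]
shift/100mm [ 0.004 -0.002 -0.008] turn/120deg [0.001 0.    0.   ]
```

Request:
move_arm(
  series="0 0 0 0 -0.01 0 -1;0 0 0 0 -0.02 0 -1;0 0 0 0 -0.03 0 -1;0 0 0 0 -0.03 0 -1;0 0 0 0 -0.04 0 -1;0 0 0 0 -0.04 0 -1;0 0 0 0 -0.05 0 -1;0 0 0 0 -0.05 0 -1",
)

```text
time: 8.2
tool_pos: [0.5774, -0.0315, 0.069]
tcp_rot: [2.107, -2.32, -0.014]
wrist_force: [-17.6, 2.2, 15.1]
width: -0.0
```

```bash
python3 look.py c; python3 -c "
import cv2
a=cv2.imread('pics/side_c.png')[170:350,260:440];cv2.imwrite('pics/sz2.png',cv2.resize(a,None,fx=3.3,fy=3.3,interpolation=2))"
```

```text
time 8.3
tool_pos [ 0.5775 -0.0314  0.069 ]
tcp_rot [ 2.1066 -2.32   -0.0135]
wrist_force [-18.5205   2.3854  15.3847]
width 0.0028
```

View pics/sz2.png

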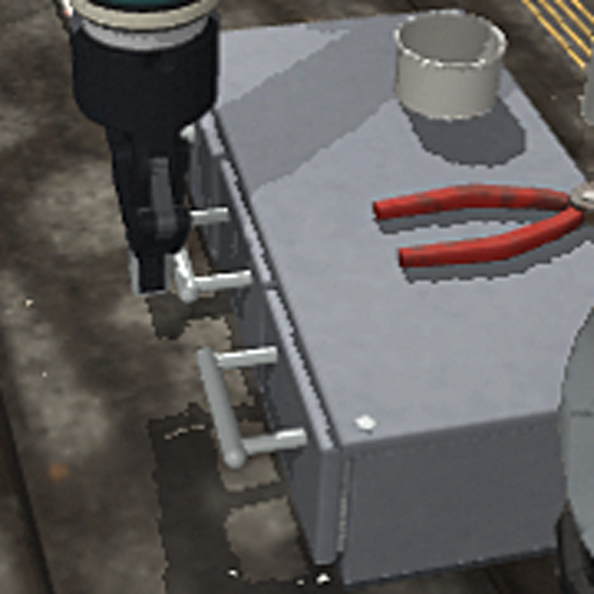

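The push ended at a hard stop (force rose to 18 N with no further motion), and the panel is flush with its neighbours (zoom (250,230)). Next: back off and move to the knob.

Request:
move_arm(
  series="0 0 0 0 0.15 0 -1;0 0 0 0 0.3 0 -1;0 0 0 0 0.5 0 -1;0 0 0 0 0.75 0 -1;0 0 0 0 0.75 0 -1;0 0 0 0 0.75 0 -1;0 0 0 0 0.75 0 -1;0 0 0 0 0.75 0 -1",
)

```text
time: 9.1
tool_pos: [0.5096, -0.025, 0.0698]
tcp_rot: [-2.111, 2.325, -0.002]
wrist_force: [-0.3, 0.4, 0.3]
width: -0.001
```

```bash
python3 look.py d; python3 -c "
from plan import *
go(np.r_[K-.07*ex,.073],-1)
import cv2
a=cv2.imread('pics/top_d.png')[200:300,270:510];cv2.imwrite('pics/tz2.png',cv2.resize(a,None,fx=3.3,fy=3.3,interpolation=2))"
```

```text
time 9.2
tool_pos [ 0.5091 -0.0249  0.0695]
tcp_rot [-2.1113e+00  2.3256e+00 -1.0000e-03]
wrist_force [-0.2506 -0.1371  0.078 ]
width 0.0003
t 9.2 p [ 0.5091 -0.0249  0.0695] F [-0.3 -0.1  0.1] w 0.0 q [-0.1   0.15  2.12 -0.    0.88  1.57]
shift/100mm [-1.232 -0.145 -0.035] turn/120deg [-0. -0.  0.]
```

View pics/tz2.png

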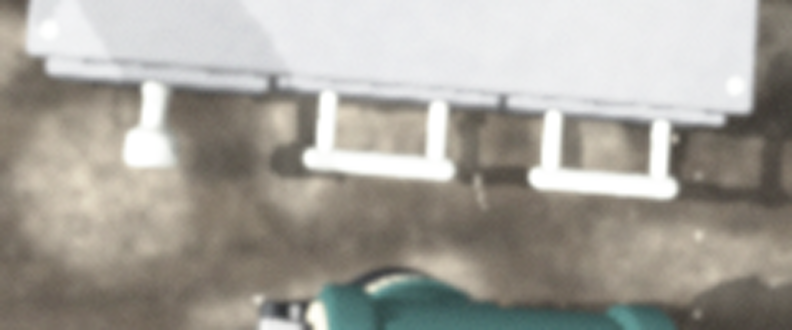

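The middle panel is now in line with the others and both bars line up; the knob sits at zoom (150,147).

Request:
move_arm(
  series="0 0 0 -0.25 0.1 -0.035 -1;0 0 0 -0.5 0.1 -0.035 -1;0 0 0 -0.75 0.1 -0.035 0;0 0 0 -1 0.1 -0.035 1;0 0 0 -1 0.1 -0.035 1;0 0 0 -1 0.1 -0.035 1;0 0 0 -1 0.1 -0.035 1;0 0 0 -1 0.1 -0.035 1",
)

```text
time: 10.0
tool_pos: [0.5077, 0.0748, 0.0727]
tcp_rot: [2.11, -2.327, -0.0]
wrist_force: [0.2, -0.9, 0.4]
width: 0.992
```

```bash
python3 -c "
from plan import *
go(np.r_[K-.06*ex-.001*ey,.073],-1);go(np.r_[K-.001*ey,.073],-1)"
```

```text
t 10.0 p [0.5077 0.0748 0.0727] F [ 0.2 -0.9  0.4] w 0.992 q [ 0.1   0.15  2.11 -0.    0.88  1.77]
shift/100mm [-0.23  -0.354 -0.004] turn/120deg [ 0. -0. -0.]
t 10.0 p [0.5077 0.0748 0.0727] F [ 0.2 -0.9  0.4] w 0.992 q [ 0.1   0.15  2.11 -0.    0.88  1.77]
shift/100mm [-0.231 -0.954 -0.004] turn/120deg [ 0. -0. -0.]
```

Request:
move_arm(
  series="0 0 0 -0.12 0 0 1;0 0 0 -0.23 0 0 1;0 0 0 -0.23 -0.2 0 1;0 0 0 -0.23 -0.4 0 1;0 0 0 -0.23 -0.6 0 1;0 0 0 -0.23 -0.8 0 1;0 0 0 -0.23 -0.95 0 1;0 0 0 -0.23 -0.95 0 1",
)

```text
time: 10.8
tool_pos: [0.6068, 0.0901, 0.0732]
tcp_rot: [-2.11, 2.325, -0.002]
wrist_force: [1.0, 0.5, -0.2]
width: 0.999
```

```bash
python3 look.py e; python3 -c "
from plan import *
go(np.r_[K-.001*ey,.073],-1)
import cv2
a=cv2.imread('pics/side_e.png')[150:330,220:400];cv2.imwrite('pics/sz3.png',cv2.resize(a,None,fx=3.3,fy=3.3,interpolation=2))"
```

```text
time 10.9
tool_pos [0.6042 0.09   0.0725]
tcp_rot [ 2.1115e+00 -2.3253e+00 -1.2000e-03]
wrist_force [-0.4021 -0.1254  0.1261]
width 1.0001
t 10.9 p [0.6042 0.09   0.0725] F [-0.4 -0.1  0.1] w 1.0 q [0.11 0.31 1.9  0.   0.93 1.77]
shift/100mm [ 0.014 -0.009 -0.005] turn/120deg [ 0. -0.  0.]
```

View pics/sz3.png

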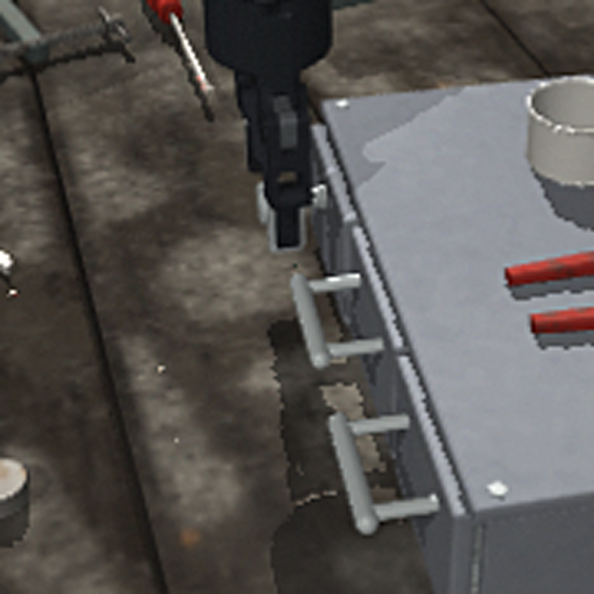

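The right finger (zoom (285,200)) stands beside the knob with the neck just visible behind it, so I'll close on it.

Request:
move_arm(
  series="0 0 0 0 0 0 -1;0 0 0 0 0 0 -1;0 0 0 0 0 0 -1;0 0 0 0 0 0 -1;0 0 0 0 0 0 -1;0 0 0 0 0 0 -1;0 0 0 0 0 0 -1;0 0 0 0 0 0 -1",
  squeeze=60,
)

```text
time: 11.7
tool_pos: [0.6043, 0.0875, 0.0734]
tcp_rot: [2.111, -2.324, 0.003]
wrist_force: [-1.6, -6.6, 4.1]
width: 0.301
```

Request:
move_arm(
  series="0 0 0 0 0.04 0 -1;0 0 0 0 0.1 0 -1;0 0 0 0 0.17 0 -1;0 0 0 0 0.24 0 -1;0 0 0 0 0.31 0 -1;0 0 0 0 0.38 0 -1;0 0 0 0 0.45 0 -1;0 0 0 0 0.5 0 -1",
)

```text
time: 12.5
tool_pos: [0.5554, 0.0924, 0.0734]
tcp_rot: [2.112, -2.325, 0.005]
wrist_force: [1.8, -7.1, 0.8]
width: 0.297
```

Request:
move_arm(
  series="0 0 0 0 0.07 0 -1;0 0 0 0 0.14 0 -1;0 0 0 0 0.21 0 -1;0 0 0 0 0.28 0 -1;0 0 0 0 0.35 0 -1;0 0 0 0 0.42 0 -1;0 0 0 0 0.49 0 -1;0 0 0 0 0.54 0 -1",
)

```text
time: 13.3
tool_pos: [0.5015, 0.0978, 0.0734]
tcp_rot: [2.113, -2.324, 0.005]
wrist_force: [2.1, -5.8, 0.8]
width: 0.297
```

Request:
move_arm(
  series="0 0 0 0 0.01 0 -1;0 0 0 0 0.02 0 -1;0 0 0 0 0.03 0 -1;0 0 0 0 0.04 0 -1;0 0 0 0 0.05 0 -1;0 0 0 0 0.06 0 -1;0 0 0 0 0.07 0 -1;0 0 0 0 0.08 0 -1",
)

```text
time: 14.1
tool_pos: [0.4971, 0.0983, 0.0735]
tcp_rot: [-2.11, 2.321, -0.013]
wrist_force: [13.3, -9.1, -11.0]
width: 0.297
```

```bash
python3 look.py f; python3 -c "
from plan import *
go(np.r_[K-.11*ex,.073],-1)
import cv2
a=cv2.imread('pics/side_f.png')[150:330,220:400];cv2.imwrite('pics/sz4.png',cv2.resize(a,None,fx=3.3,fy=3.3,interpolation=2))"
```

```text
time 14.2
tool_pos [0.4971 0.0983 0.0735]
tcp_rot [-2.1102  2.321  -0.0132]
wrist_force [11.1555 -8.7155 -8.1482]
width 0.3011
t 14.2 p [0.4971 0.0983 0.0735] F [11.2 -8.7 -8.1] w 0.301 q [ 0.15  0.13  2.13 -0.01  0.87  1.82]
shift/100mm [-0.017  0.017  0.005] turn/120deg [-0.004 -0.001  0.001]
```

View pics/sz4.png

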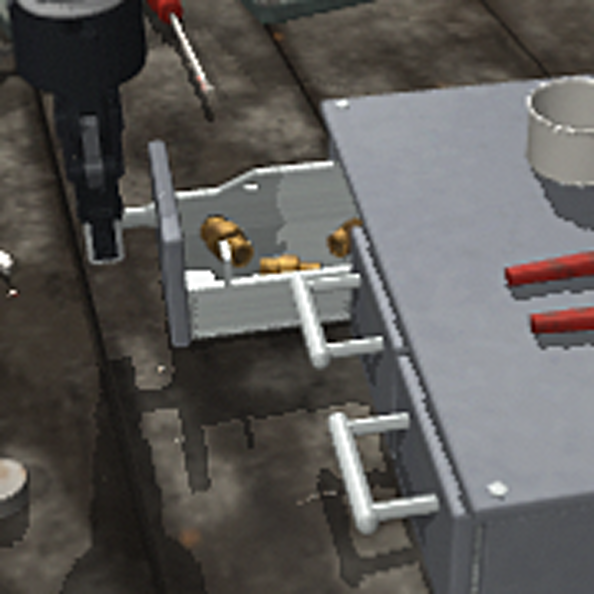

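The drawer is out with the brass fittings visible (zoom (230,240)). It stopped at about 108 mm with force rising, so this is the end stop. I'll ease the pull, open, and rise.

Request:
move_arm(
  series="0 0 0 0 -0.01 0 -1;0 0 0 0 -0.02 0 -1;0 0 0 0 -0.03 0 -1;0 0 0 0 -0.03 0 1;0 0 0 0 -0.03 0 1;0 0 0 0 -0.03 0 1;0 0 0 0 -0.03 0 1;0 0 0 0 -0.03 0 1",
)

```text
time: 15.0
tool_pos: [0.496, 0.1001, 0.0728]
tcp_rot: [-2.112, 2.326, 0.0]
wrist_force: [-0.9, 0.2, -0.7]
width: 1.003
```

Request:
move_arm(
  series="0 0 0 0 0 0 1;0 0 0 0 0 -0.1 1;0 0 0 0 0 -0.25 1;0 0 0 0 0 -0.5 1;0 0 0 0 0 -0.75 1;0 0 0 0 0 -1 1;0 0 0 0 0 -1 1;0 0 0 0 0 -1 1",
)

```text
time: 15.8
tool_pos: [0.4967, 0.1001, 0.1738]
tcp_rot: [-2.111, 2.325, -0.002]
wrist_force: [-0.1, 0.1, -0.6]
width: 1.008
```

Request:
move_arm(
  series="0 0 0 0.2 0 -0.2 1;0 0 0 0.4 0 -0.4 1;0 0 0 0.7 0.1 -0.6 1;0 0 0 1 0.3 -0.6 1;0 0 0 1 0.3 -0.6 1;0 0 0 1 0.3 -0.6 1;0 0 0 1 0.3 -0.6 1;0 0 0 1 0.3 -0.6 1",
)

```text
time: 16.6
tool_pos: [0.4566, 0.004, 0.232]
tcp_rot: [2.112, -2.324, -0.002]
wrist_force: [-0.5, 0.6, -0.0]
width: 0.998
```

Request:
move_arm(
  series="0 0 0 0.3 0 0 1;0 0 0 0.6 0 0 1;0 0 0 1 0 0 1;0 0 0 1 0 0 1;0 0 0 1 0 0 1;0 0 0 1 0 0 1;0 0 0 1 0 0 1;0 0 0 1 0 0 1",
)

```text
time: 17.4
tool_pos: [0.4471, -0.0952, 0.2327]
tcp_rot: [-2.114, 2.324, 0.0]
wrist_force: [0.3, 0.6, 0.6]
width: 0.997
```

```bash
python3 look.py g; python3 -c "
import cv2
a=cv2.imread('pics/side_g.png')[150:330,220:400];b=cv2.imread('pics/top_g.png')[100:320,250:520];cv2.imwrite('pics/g.png',cv2.hconcat([cv2.resize(a,(350,350),interpolation=2),cv2.resize(b,(430,350),interpolation=2)]))"
```

```text
time 17.5
tool_pos [ 0.4471 -0.0955  0.2328]
tcp_rot [-2.1133e+00  2.3244e+00  1.0000e-04]
wrist_force [-0.5742  0.6637  0.1012]
width 0.9993
```

View pics/g.png

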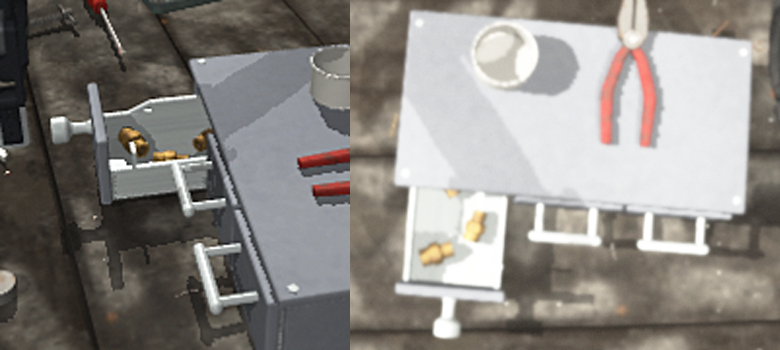

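```bash
python3 - <<'E'
from geo import *
from plan import *
t=dict(np.load('pics/top_g.npz'))
k=onz(t,311,306,.07);print(k.round(4), 'out', (-(k[:2]-K)@ex).round(4))
a=cv2.imread('pics/top_g.png')[285:320,295:330];cv2.imwrite('pics/kz.png',cv2.resize(a,(560,560),interpolation=2))
E
```

```text
[0.4968 0.0978 0.07  ] out 0.1085
```

View pics/kz.png

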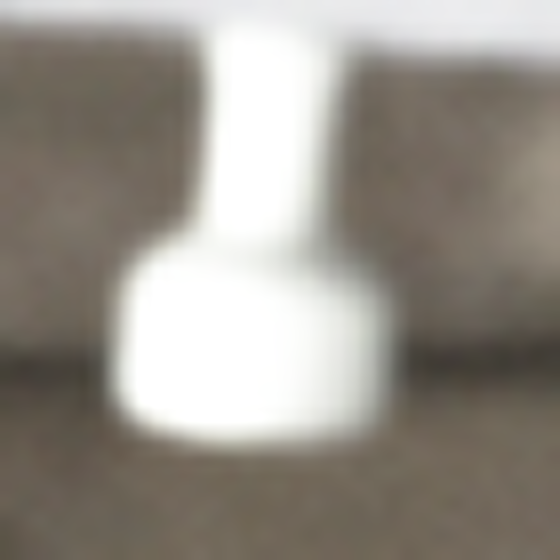

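The knob head is centred at about top pixel (311,306). That puts it 108 mm out from its start, where it may already have stood up to 3 mm out, and it agrees with the stop I felt. The robot is clear, so I'm handing in.

```bash
python3 -c "
from workcell import bot
print(bot.finish_job())"
```

```text
the job is handed in; nothing more can be done
None
```

The job is done and handed in at about 17.5 s. I pushed the open middle drawer home with closed fingers, then gripped the round knob on the left drawer, pulled that drawer out, let go and moved the arm clear.

- **Open drawer:** it moved about 60 mm and then stopped dead. Wrist force rose to about 18 N in the push direction with no further motion. Its panel then stood in line with the others in the images.
- **Knob drawer:** it came out until the pull force rose to about 13 N without more travel. The arm measured 107.6 mm of travel and the top camera 108.5 mm. The stop is at 110 mm, and the missing 1.5–2.5 mm fits the drawer starting up to 3 mm out, plus calibration error.
- **Final pictures:** the drawer stayed out after I let go, with the brass fittings visible inside. The other two drawers are shut, the tin and pliers are still on top, and the robot touches nothing.
- **Odd reading:** the gripper's reported opening on the 28 mm knob came to about 25.6 mm. The grip did not slip, so I left it.

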